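Load a test coupon under the spring contact of a test jig

TASK

Hold the red tail of the jig's spring clip down with one fingertip so that its brass jaw opens, and while holding it, push the green coupon along its channel with the other fingertip, under the jaw and fully home against the end stop. Then let the clip close on the coupon and move clear; push the coupon only, never lift it, and leave the loose things around the jig alone.

Things in the scene. Friction and masses are not known exactly. Their poses are not given: they have to be found in the camera images.
- fixture: Test jig, aluminium slab screwed to the bench. Origin on the bench under the clip's hinge line; x runs along the coupon's channel from loading end to end stop, y across towards the clip's red tail, z up. Slab x -130 to +115, y -82 to +58 mm, top (deck) at z = 20 mm. Two terminals up to 22 mm above the deck at x = 99, y = 12 and 38 mm.
- home (a point): Where the coupon's centre is once fully home: jig x = 45, y = -38, z = 26 mm (axes as the jig's). The channel lies on the deck along x, centred on y = -38 mm, 39.5 mm wide between walls 8 mm high, from x = -125 mm (open end) to the end stop's face at x = 75 mm (14 mm high). With the coupon home its rear edge is at x = 15 mm.
- clip (a joint): Clip angle, rad: 0 shut, 0.42 fully open at its stop. A see-saw on a hinge bar along jig x at y = 0, z = 30 mm (brackets up to z = 34): pressing the red tail (+y side) down raises the jaw (-y side); it springs shut when let go. Pressing takes about 4 N at first, 8 N fully open, anywhere along the tail. The coupon passes above about 0.24; shut on the coupon it rests near 0.235.
- clip_pad (a point): Pressing point on the red tail's top face, half-way along it (moves with the clip). The tail is a plate 140 mm along jig x (-110 to +30 mm), parallel to the channel, 30 mm wide, y about +8 to +38; a finger may slide along it. Shut, it slopes up outwards at 0.4 rad. At clip 0.40 it is level, its top 5 mm above the deck (this point at y 26); at clip 0.30, 7 to 8 mm above the deck.
- jaw (a point): Centre of the underside of the brass jaw block, 20 x 20 mm, at jig x 35 to 55, y -50 to -30 mm (moves with the clip; its steel arm spans x 30 to 60 mm). Shut, the underside is 5 mm above the deck and blocks the coupon. Two fingertips at one height, 5 to 7 mm above the deck, one on the tail and one in the channel, hold the jaw open and meet the coupon's rear edge.
- coupon_center (a point): Centre of the green coupon with copper patches: 60 mm along its x (along the channel), 36 mm wide, 12 mm thick, about 80 g. It lies flat on the deck in the channel, short of the jaw, about 1.7 mm clear of each wall.
- spare: Spare blue coupon, 60 x 36 x 12 mm, on the bench left of the jig; origin under its centre. Leave it alone.
- driver: Screwdriver, 150 mm long, on the bench left of the jig. Leave it alone.
- bearing: Steel bearing ring, 52 mm across, 15 mm high, on the bench right of the jig. Leave it alone.
- jar: Small jar, 44 mm across, 50 mm high, on the bench left of the jig. Leave it alone.
- adapter: Brass connector adapter, 22 mm across, 36 mm high, standing right of the jig. Leave it alone.
- ferrite: Black ferrite block, 40 x 30 x 26 mm, on the bench beyond the jig. Leave it alone.
- gland: Grey cable gland, 28 mm across, 32 mm high, standing right of the jig. Leave it alone.
- coupon: The same green coupon; origin at the centre of its underside.
Not all that is in view belongs to the job. There is more than one size of the coupon; the job needs the largest.

How it is judged:
By the outcome, as a careful person would: the job done as asked, in the order asked, and still so for the second after the job is handed in, with the robot touching nothing.
It also fails if it takes over 38 s, if anything falls off the work surface, if the arm or the gripper's body presses on something with over 40 N, if the wrist force passes 120 N, or if a joint passes its speed limit or range.

ROBOT

A 7-joint arm with a two-finger parallel gripper is mounted at the origin on the work surface. World frame = base frame: x ahead of the robot, y to its left, z up, the work surface at z = 0. Lengths are in m, angles in rad, forces in N, time in s.
With the tool pointing down it reaches from about 0.425 to 0.925 m from the base axis. Payload 6.8 kg.
Tool frame: the origin (TCP) lies between the finger pads; the fingertips stand 17 mm ahead of it and the grasp point (between the pads) lies 2 mm behind it; x points along the fingers, y is the direction in which the jaws open and shut, and the axes are right-handed (so a half turn about x gives the same grasp; the last joint's range is limited). The gripper opens to 85 mm and grips with 20 to 120 N. Pads are 22 mm wide; open, the fingers measure 114 mm over their backs; the gripper's body (76 mm by 85 mm) begins 54 mm behind the grasp point. The pads swing forward as they close: fully open they stand 13 mm farther back than shut.
Start: joints at [-0.108, 0.477, 0.022, 1.555, -0.011, 1.109, -0.083], TCP at [0.675, 0, 0.248] pointing down, gripper open.
Joint ranges: [-2.96, 2.96], [-0.34, 2.1], [-1.41, 1.46], [0.24, 2.44], [-1.37, 4.51], [0.17, 1.92], [-2.96, 2.96]. Speed limits (rad/s): [2.39, 2.39, 3.14, 3.14, 3.14, 3.14, 3.14].

INTERFACE

Orientations are given as a rotation vector (axis times angle).
In Python, from bench import r gives the robot as it stands. The module is installed in compiled form; this text tells all that it offers.
- The arm moves only by the tool apply_moves, never from a script. Its argument "increments" is text: rows parted by semicolons, each of 7 numbers parted by spaces: the finger opening in mm, from 0 to 85.4, then the shift along the tool's x, y, z normalised to -1 to 1, where 1 is 100 cm, then the turn, a rotation vector about the tool's x, y, z normalised to -1 to 1, where 1 is 0.12 rad. In form: gripper x y z wx wy wz; .... A call has exactly 8 rows; each row shifts and turns the commanded pose from where the row before left it, along the tool's axes as they then stand; what a row does not reach is not made up. A row lasts 1/10 s, in which the tool goes at most 50 mm and 8.59 degrees, less where a joint would pass 70% of its speed; a pose out of reach is approached as far as the arm can. A call with a number of a shift or a turn outside -1 to 1 is refused whole. A call with a gripper value outside its range is refused whole. The fingers move at their own pace and stop on an object; "squeeze" is the grip in N (left out, the last holds). Time passes only in rows, so rows that do not move let the fingers close, or fill a call up. It gives the time, the measured TCP pose, the force and the opening at its end, in the units of the state.
- r.get_obs(): the state, without advancing time (a new reading comes with each control period).
- r.grab_frame(name): name is "scene" or "side" or "wrist"; returns a dict with "color" (384x512x3 uint8, blue, green, red), "fx", "fy", "cx", "cy" (pixels), "origin" and "orientation" of the camera in the world. Camera axes: x right, y up, looking along -z (the intrinsics and any distortion apply to the point x, -y, -z); pixel columns grow to the right and rows downward; lengths in m; the calibration is good to about 2 mm. A picture is of the moment at which its call begins. There is no depth.
- r.hand_in(): hands the job in, once; it reports no verdict.
The state is a dict: "clock": time; "joints": joint angles; "qvel": joint speeds; "tau": joint torques, N m; "tcp_pos": TCP position; "orientation": TCP orientation; "contact_force": force on the tool from outside, world axes, zero at the start; "moment": the same for the moment, N m; "grip_width": finger opening in m.
Only numpy, scipy, OpenCV 4.12 (cv2) and the standard library are available. Lean on these libraries where they do the work, as an engineer would, in place of code of your own. Each camera call takes 0.05 s, during which the arm holds its last target. There are 200 camera calls.

## Working session

There is one attempt and no reset: what is moved stays moved. The work goes in short steps, Python scripts to look and compute and a tool call to move; the robot and the scene stay as the last step left them, time stands still between calls to the robot, and variables do not carry over. Pictures are saved under pics/ and viewed, about 8 in all and at most 12, crops included, and the job is handed in when it is done.

Besides the shell and the picture viewer there is one more tool, called after ">>>" as name(argument=value, ...) on one line, values as JSON. apply_moves: Moves the arm, as the interface text tells. Scaled input: -1 to 1 covers 100 cm each way for a shift and 0.12 rad each way for a turn. Its arguments: {"type":"object","properties":{"increments":{"type":"string"},"squeeze":{"type":"number"}},"required":["increments"]}

```bash
mkdir -p pics
cat > h.py <<'E'
import numpy as np,cv2,pickle
from scipy.spatial.transform import Rotation as R
from bench import r
def rot(o):
    o=np.array(o,float)
    return o if o.shape==(3,3) else (R.from_rotvec(o).as_matrix() if o.size==3 else R.from_quat(o).as_matrix())
def grab(n,tag):
    f=r.grab_frame(n); pickle.dump(f,open(f'pics/{tag}.pkl','wb')); cv2.imwrite(f'pics/{tag}.png',f['color']); return f
def load(t): return pickle.load(open(f'pics/{t}.pkl','rb'))
def ray(f,u,v):
    d=np.array([(u-f['cx'])/f['fx'],-(v-f['cy'])/f['fy'],-1.]); return np.array(f['origin']),rot(f['orientation'])@d
def onz(f,u,v,z):
    o,d=ray(f,u,v); return o+d*(z-o[2])/d[2]
def proj(f,p):
    c=rot(f['orientation']).T@(np.array(p)-f['origin']); return np.array([f['cx']+f['fx']*c[0]/-c[2],f['cy']-f['fy']*c[1]/-c[2]])
E
python3 - <<'E'
from h import *
ims=[]
for n in("scene","side","wrist"):
    f=grab(n,n+'0'); print(n,{k:(np.round(v,4) if k!='color' else v.shape) for k,v in f.items()})
    ims.append(f['color'])
o=r.get_obs(); print(o)
a=cv2.resize(ims[0],(400,300));b=cv2.resize(ims[1],(400,300));c=cv2.resize(ims[2],(400,300))
cv2.imwrite('pics/all0.png',np.vstack([np.hstack([a,b]),np.hstack([c,c*0])]))
E
```

```text
scene {'color': (384, 512, 3), 'fx': np.float64(395.5109), 'fy': np.float64(395.5109), 'cx': np.float64(259.939), 'cy': np.float64(188.1218), 'origin': array([0.9356, 0.3954, 0.7864]), 'orientation': array([0.282 , 0.6912, 2.2828])}
side {'color': (384, 512, 3), 'fx': np.float64(467.5119), 'fy': np.float64(467.5119), 'cx': np.float64(256.6007), 'cy': np.float64(189.7207), 'origin': array([ 0.2032, -0.709 ,  0.5321]), 'orientation': array([ 1.0578, -0.2466, -0.4486])}
wrist {'color': (384, 512, 3), 'fx': np.float64(308.986), 'fy': np.float64(308.986), 'cx': np.float64(255.8617), 'cy': np.float64(193.5004), 'origin': array([0.6748, 0.071 , 0.3736]), 'orientation': array([-2.771e-01,  1.300e-03, -1.000e-04])}
{'clock': 0.15, 'joints': array([-0.10813307,  0.47760746,  0.0223711 ,  1.55619854, -0.01147639,
        1.10929686, -0.08310254]), 'qvel': array([-3.26433767e-05, -6.66983710e-04,  2.11745956e-03, -4.13669466e-03,
       -7.59709666e-04, -3.42124367e-04,  8.53791993e-04]), 'tau': array([ 1.55385478e-03, -5.96924365e+01,  1.60940632e+00, -2.81490952e+01,
        1.26662746e-02,  6.56643446e-03,  5.58682734e-05]), 'tcp_pos': array([ 6.74579286e-01, -2.57734395e-06,  2.47562270e-01]), 'orientation': array([ 1.20842675,  1.21013579, -1.21024574]), 'contact_force': array([-0.55042988,  0.40212562, -1.23148166]), 'moment': array([-0.07473288, -0.00253988,  0.04230675]), 'grip_width': 0.08533729966815941}
```

View pics/scene0.png

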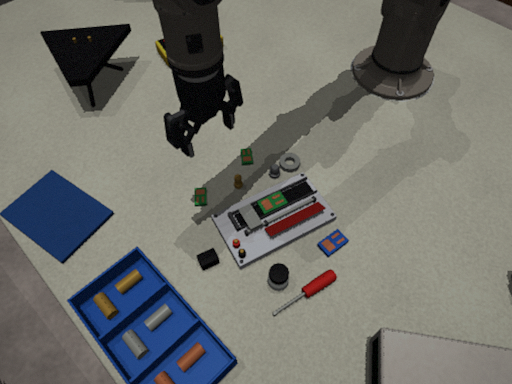

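View pics/wrist0.png

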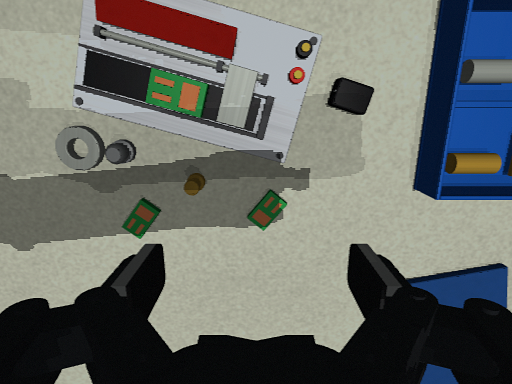

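Scene view: the jig is at (275,218) with the coupon in its channel at (272,202). There are small green decoys at (246,157) and (201,196), and a blue spare at (333,242). In the wrist view the candidates are green (177,92), which is the largest and sits in the channel, and the small ones at (141,217) and (267,209). I choose the one in the channel. Next I fit the jig pose and check it in a crop.

```bash
cat > fit.py <<'E'
from h import *
from scipy.optimize import least_squares
def W(p,j):
    c,s=np.cos(p[2]),np.sin(p[2]); return np.array([p[0]+c*j[0]-s*j[1],p[1]+s*j[0]+c*j[1],j[2]])
E
python3 - <<'E'
from fit import *
w=load('wrist0');s=load('scene0');sd=load('side0')
C={(.115,.058):(322,37),(.115,-.082):(283,160),(-.130,-.082):(74,107)}
obs=[(w,W_,uv) for W_,uv in C.items()]
obs+=[(s,(.115,.058),(240,264)),(s,(-.130,.058),(335,215)),(s,(.115,-.082),(213,222)),(s,(-.13,-.082),(303,176))]
res=lambda p:np.concatenate([proj(f,W(p,(*j,.02)))-uv for f,j,uv in obs])
q=least_squares(res,[.62,.2,-.25],loss='soft_l1'); p=q.x; print(p,np.round(res(p),1)); np.save('jig.npy',p)
# free height check
q4=least_squares(lambda a:np.concatenate([proj(f,W(a[:3],(*j,a[3])))-uv for f,j,uv in obs]),[*p,.02],loss='soft_l1');print('free',q4.x)
def draw(f,k,x0,y0,x1,y1,name):
    im=cv2.resize(f['color'][y0:y1,x0:x1],None,fx=k,fy=k,interpolation=cv2.INTER_CUBIC)
    P=lambda j:tuple(int(v) for v in (proj(f,W(p,j))-[x0-.5,y0-.5])*k)
    for a in [[(-.13,-.082,.02),(.115,-.082,.02),(.115,.058,.02),(-.13,.058,.02)],[(-.125,-.05775,.028),(.075,-.05775,.028),(.075,-.01825,.028),(-.125,-.01825,.028)]]:
        cv2.polylines(im,[np.array([P(j) for j in a])],True,(255,255,0),1)
    for j in [(.099,.012,.042),(.099,.038,.042)]: cv2.circle(im,P(j),3,(255,0,255),1)
    return im
a=draw(w,3,60,0,326,165,'')
b=draw(s,3,205,165,345,270,'')
cv2.imwrite('pics/c1.png',a); 
cv2.imwrite('pics/c2.png',np.hstack([b,draw(sd,2,200,60,400,215,'')]) if 0 else b)
for f,n in((w,'w'),(s,'s')):
    h=cv2.cvtColor(f['color'],cv2.COLOR_BGR2HSV)
    g=cv2.inRange(h,(45,100,40),(85,255,255)); n_,l,st,ce=cv2.connectedComponentsWithStats(g)
    for i in range(1,n_):
        if st[i,4]>15: print(n,st[i],ce[i])
E
```

```text
[ 0.61726589  0.11451594 -0.26375366] [ 0.4 -1.   1.   4.5 -3.   0.3  0.   2.8  2.6  1.  -2.2 -6.9  0.5 -4.4]
free [ 0.61712501  0.11517997 -0.26226175  0.01274859]
w [ 145   68   63   50 1345] [173.85576208  91.75910781]
w [248 190  39  41 508] [267.5511811  208.79724409]
w [122 198  38  41 486] [139.81481481 219.61934156]
s [241 148  12  16  86] [246.19767442 155.36046512]
s [195 188  11  18 104] [200.125      197.09615385]
s [257 191  31  23 242] [272.73140496 201.77272727]
```

View pics/c1.png

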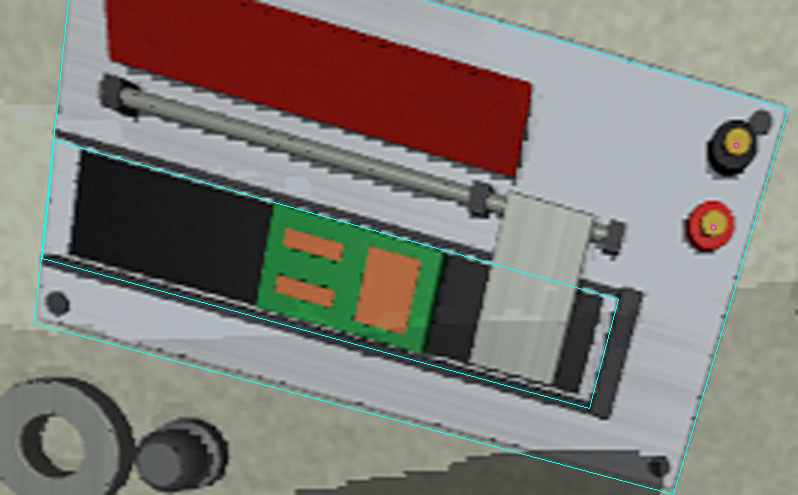

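View pics/c2.png

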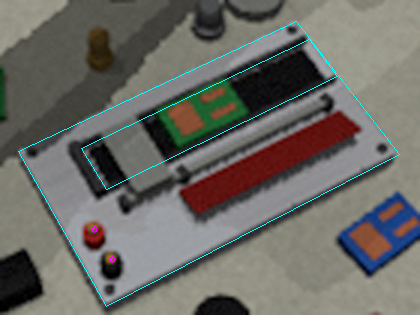

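Wrist crop: the coupon is in the channel, about (258-443, 203-352) in the crop, and the jaw arm is at (470-590). The slab outline fits to about 2 mm, and the 60 mm coupon is clearly the largest. Now I work out the coupon's place and the first move.

Run:
```python
from fit import *
p=np.load('jig.npy');w=load('wrist0');s=load('scene0')
def J(P): d=P[:2]-p[:2];c,s_=np.cos(p[2]),np.sin(p[2]);return np.round(1e3*np.array([c*d[0]+s_*d[1],-s_*d[0]+c*d[1]]),1)
for c in [(275,203),(443,250),(425,352),(258,303)]: print('w',J(onz(w,c[0]/3+60-.5,c[1]/3-.5,.032)))
for c in [(160,118),(234,80),(248,110),(176,147)]: print('s',J(onz(s,c[0]/3+205-.5,c[1]/3+165-.5,.032)))
print('red w',[J(onz(w,c[0]/3+60,c[1]/3,.037)) for c in [(532,85),(517,178),(112,62)]], 'end',J(onz(w,(635)/3+60,290/3,.034)),J(onz(w,(605)/3+60,417/3,.034)))
o=r.get_obs();M=rot(o['orientation']);print(M.round(3))
T=W(p,(-.06,-.006,.11));print('T',T,'shift world',T-o['tcp_pos'],'tool',M.T@(T-o['tcp_pos']))
```

```text
w [-47.6 -18.4]
w [ 11.4 -18.3]
w [ 12.7 -53.6]
w [-47.8 -52.6]
s [ 12.9 -50.1]
s [-52.7 -52.1]
s [-47.9 -24. ]
s [ 14.7 -22.6]
red w [array([29.8, 38.7]), array([31.8, 10. ]), array([-104. ,    9.6])] end [ 80.1 -14.1] [ 81.6 -59.2]
[[-0.001  1.     0.   ]
 [-0.     0.    -1.   ]
 [-1.    -0.001  0.   ]]
T [0.55777656 0.12436581 0.11      ] shift world [-0.11680273  0.12436838 -0.13756227] tool [ 0.13770687 -0.11660872 -0.12439041]
```

>>> apply_moves(increments="50 0 -0.026 -0.0255 0 0 0;50 0 -0.026 -0.0255 0 0 0;50 0 -0.026 -0.0255 0 0 0;50 0 -0.026 -0.0255 0 0 0;50 0 -0.026 -0.0255 0 0 0;50 0.01 0 0 -1 0 0;50 0.01 0 0 -1 0 0;50 0.01 0 0 -1 0 0")

```text
clock: 0.95
tcp_pos: [0.5446, 0.1278, 0.218]
orientation: [0.936, 1.36, -0.936]
contact_force: [-0.1, 0.8, -0.7]
grip_width: 0.05
```

>>> apply_moves(increments="50 0.01 0 0 -1 0 0;50 0.01 0 0 -1 0 0;50 0.01 0 0 -1 0 0;50 0.01 0 0 -1 0 0;50 0.01 0 0 -1 0 0;50 0.01 0 0 -1 0 0;50 0.01 0 0 -1 0 0;50 0.01 0 0 -0.89 0 0")

```text
clock: 1.75
tcp_pos: [0.5449, 0.1274, 0.1377]
orientation: [0.203, 1.562, -0.204]
contact_force: [0.5, 0.5, 0.2]
grip_width: 0.05
```

```bash
cat >> fit.py <<'E'
p=np.load('jig.npy')
def J(P): d=np.array(P)[:2]-p[:2];c,s_=np.cos(p[2]),np.sin(p[2]);return np.round(1e3*np.array([c*d[0]+s_*d[1],-s_*d[0]+c*d[1]]),1)
def state():
    o=r.get_obs();M=rot(o['orientation']);c,s=np.cos(p[2]),np.sin(p[2])
    print('t',round(o['clock'],2),'tcp jig',J(o['tcp_pos']),'z',round(o['tcp_pos'][2]*1e3,1),'F jig',np.round([c*o['contact_force'][0]+s*o['contact_force'][1],-s*o['contact_force'][0]+c*o['contact_force'][1],o['contact_force'][2]],1),'grip',round(o['grip_width']*1e3,1))
    print('tool axes in jig\n',(np.array([[c,s,0],[-s,c,0],[0,0,1]])@M).round(3)); return o
E
python3 - <<'E'
from fit import *
state()
w=grab('wrist','w1');sd=grab('side','sd1')
cv2.imwrite('pics/w1b.png',np.vstack([cv2.resize(w['color'],(400,300)),cv2.resize(sd['color'],(400,300))]))
cv2.imwrite('pics/w1x.png',cv2.resize(w['color'],(800,600),interpolation=cv2.INTER_CUBIC))
E
```

```text
t 1.75 tcp jig [-73.3  -6.4] z 137.7 F jig [0.4 0.6 0.2] grip 50.0
tool axes in jig
 [[-0.    -0.004  1.   ]
 [-0.     1.     0.004]
 [-1.    -0.    -0.   ]]
```

View pics/w1x.png

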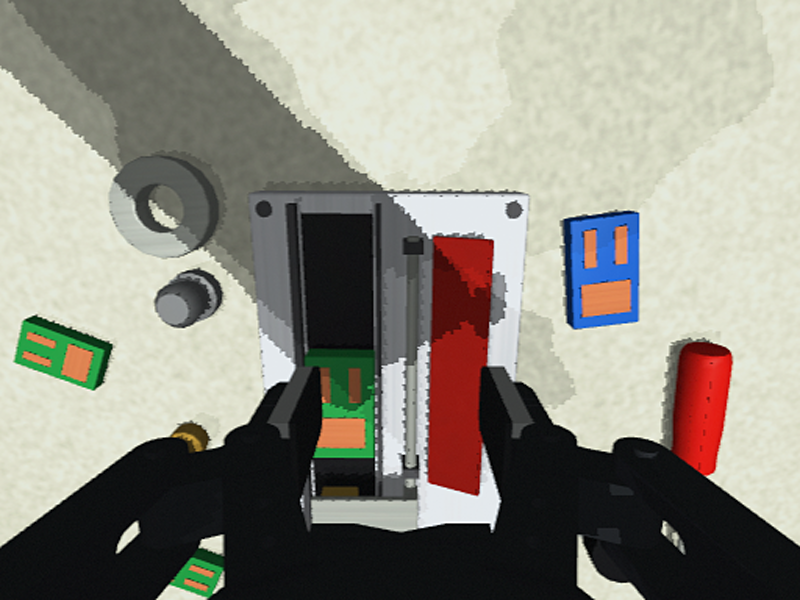

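The wrist view, from the far (+x) side, shows the channel with the coupon's rear edge at v≈349, the red tail at u 430-495, and the slab's loading-end corners at (249,192) and (528,192). I use these to refine the jig offset.

Run:
```python
from fit import *
w=load('w1');k=1.5625
q=lambda u,v,z:J(onz(w,u/k-.18,v/k-.18,z))
print('slab',q(249,192,.02),q(528,192,.02))
print('coupon rear',q(305,349,.032),q(374,349,.032),'front',q(375,457,.032))
print('tail',q(433,236,.037),q(430,485,.024),q(494,240,.037),q(476,495,.037))
print('wall inner',q(301,213,.02),q(374,213,.02), 'wall top',q(297,204,.028),q(379,204,.028))
print('hinge',q(413,245,.034),q(410,465,.034))
o,M=w['origin'],rot(w['orientation']);print(J(o),o[2])
g=r.get_obs();Mt=rot(g['orientation'])
for y in(-.025,-.0395,.025,.0395):
  for x in(.005,.017): print(y,x,(proj(w,g['tcp_pos']+Mt@np.array([x,y,0]))*k).round())
```

```text
slab [-130.   -79.6] [-130.6   58. ]
coupon rear [-52.1 -53.6] [-52.2 -18.2] front [ 11.3 -18.3]
tail [-111.1   10.4] [35.1 12.9] [-109.3   39.2] [31.8 37.4]
wall inner [-119.9  -54.5] [-120.1  -18.1] wall top [-124.9  -54.6] [-125.1  -15.2]
hinge [-106.3    1.2] [14.9  0.9]
[-143.3   -5.6] 0.263946737692073
-0.025 0.005 [310. 402.]
-0.025 0.017 [317. 385.]
-0.0395 0.005 [262. 402.]
-0.0395 0.017 [272. 385.]
0.025 0.005 [476. 403.]
0.025 0.017 [470. 385.]
0.0395 0.005 [523. 403.]
0.0395 0.017 [514. 385.]
```

>>> apply_moves(increments="50 0.015 0.002 0 0 0 0;50 0.015 0 0 0 0 0;50 0.015 0 0 0 0 0;50 0.015 0 0 0 0 0;50 0.012 0 0 0 0 0;50 0 0 0 0 0 0;50 0 0 0 0 0 0;50 0 0 0 0 0 0")

```text
clock: 2.65
tcp_pos: [0.5461, 0.1296, 0.0669]
orientation: [0.208, 1.56, -0.207]
contact_force: [-0.3, -0.3, -0.4]
grip_width: 0.0499
```

Run:
```python
from fit import *
p[:2]+=.0017*np.array([-np.sin(p[2]),np.cos(p[2])]); np.save('jig.npy',p)
state()
w=grab('wrist','w2');sd=grab('side','sd2')
a=cv2.resize(w['color'][150:384,100:420],None,fx=2,fy=2,interpolation=cv2.INTER_CUBIC)[:,:640]
c=proj(sd,W(p,(-.06,0,.04))).astype(int);print(c)
b=cv2.resize(sd['color'][c[1]-60:c[1]+60,c[0]-90:c[0]+90],None,fx=3,fy=3,interpolation=cv2.INTER_CUBIC)
cv2.imwrite('pics/w2a.png',a);cv2.imwrite('pics/sd2b.png',b)
```

```text
t 2.65 tcp jig [-72.7  -5.7] z 66.9 F jig [-0.2 -0.4 -0.4] grip 49.9
tool axes in jig
 [[ 0.001  0.     1.   ]
 [ 0.001  1.    -0.   ]
 [-1.     0.001  0.001]]
[224 190]
```

View pics/w2a.png

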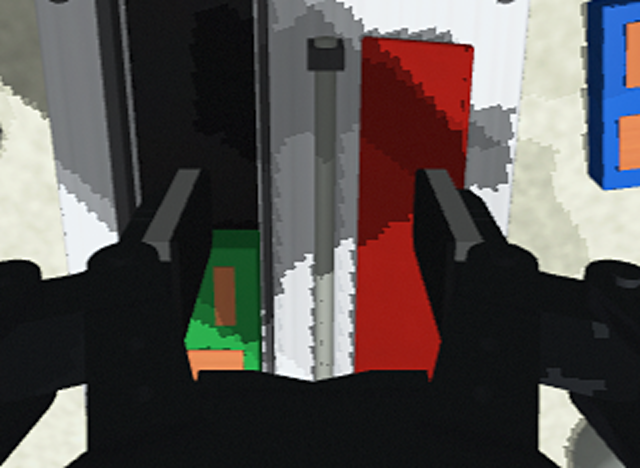

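View pics/sd2b.png

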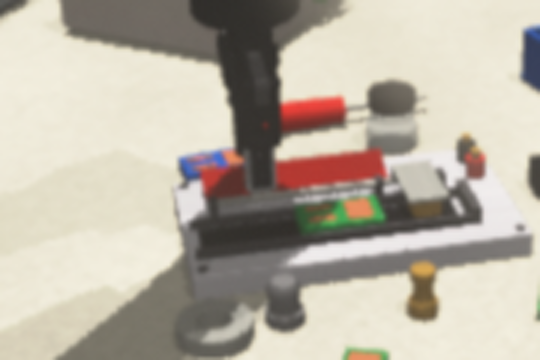

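The finger straddle looks right: the channel finger's tip is between the walls behind the coupon at (195,170), and the other is over the tail at (430,175). I'll widen slightly to centre the thin tips, then go down to touch the tail.

>>> apply_moves(increments="56 0 0 0 0 0 0;56 0.004 0 0 0 0 0;56 0.004 0 0 0 0 0;56 0.004 0 0 0 0 0;56 0.003 0 0 0 0 0;56 0 0 0 0 0 0;56 0 0 0 0 0 0;56 0 0 0 0 0 0")

```text
clock: 3.55
tcp_pos: [0.5456, 0.1295, 0.0514]
orientation: [0.207, 1.561, -0.207]
contact_force: [-0.4, -0.6, 0.6]
grip_width: 0.0559
```

```bash
python3 -c "
from fit import *
state()"
```

```text
t 3.55 tcp jig [-73.1  -5.9] z 51.4 F jig [-0.2 -0.7  0.6] grip 55.9
tool axes in jig
 [[ 0.  0.  1.]
 [ 0.  1. -0.]
 [-1.  0.  0.]]
```

>>> apply_moves(increments="56 0.002 0 0 0 0 0;56 0.002 0 0 0 0 0;56 0 0 0 0 0 0;56 0 0 0 0 0 0;56 0 0 0 0 0 0;56 0 0 0 0 0 0;56 0 0 0 0 0 0;56 0 0 0 0 0 0")

```text
clock: 4.35
tcp_pos: [0.5458, 0.1296, 0.0475]
orientation: [0.207, 1.56, -0.207]
contact_force: [0.4, 1.4, 4.7]
grip_width: 0.0562
```

>>> apply_moves(increments="56 0.002 0 0 0 0 0;56 0.002 0 0 0 0 0;56 0 0 0 0 0 0;56 0 0 0 0 0 0;56 0 0 0 0 0 0;56 0 0 0 0 0 0;56 0 0 0 0 0 0;56 0 0 0 0 0 0")

```text
clock: 5.15
tcp_pos: [0.5459, 0.1297, 0.0435]
orientation: [0.208, 1.56, -0.207]
contact_force: [1.9, 2.5, 4.4]
grip_width: 0.056
```

>>> apply_moves(increments="56 0.002 0 0 0 0 0;56 0.0015 0 0 0 0 0;56 0 0 0 0 0 0;56 0 0 0 0 0 0;56 0 0 0 0 0 0;56 0 0 0 0 0 0;56 0 0 0 0 0 0;56 0 0 0 0 0 0")

```text
clock: 5.95
tcp_pos: [0.5459, 0.1297, 0.04]
orientation: [0.208, 1.56, -0.207]
contact_force: [0.8, 2.2, 5.4]
grip_width: 0.0558
```

Run:
```python
from fit import *
state()
sd=grab('side','sd3');s=grab('scene','s3');w=grab('wrist','w3')
c=proj(sd,W(p,(-.01,0,.04))).astype(int)
b=cv2.resize(sd['color'][c[1]-50:c[1]+50,c[0]-80:c[0]+80],None,fx=4.5,fy=4.5,interpolation=cv2.INTER_CUBIC)
# expected jaw-underside edge points for clip angles
k=4.5
for a,col in((0,(255,0,0)),(.24,(0,255,255)),(.33,(0,165,255)),(.42,(0,0,255))):
    def rt(y,z): # rotate about hinge (0,30): jaw (-y) rises
        y,z=y,z-30; return (y*np.cos(a)+z*np.sin(a), -y*np.sin(a)+z*np.cos(a)+30)
    pts=[]
    for x in(35,55):
        y,z=rt(-50,25); pts.append(tuple(int(v) for v in (proj(sd,W(p,(x/1e3,y/1e3,z/1e3)))-[c[0]-80.5,c[1]-50.5])*k))
    cv2.line(b,pts[0],pts[1],col,1)
cv2.imwrite('pics/sd3b.png',b)
```

```text
t 5.95 tcp jig [-72.9  -5.7] z 40.0 F jig [0.2 2.4 5.4] grip 55.8
tool axes in jig
 [[ 0.001  0.     1.   ]
 [ 0.001  1.    -0.   ]
 [-1.     0.001  0.001]]
```

View pics/sd3b.png

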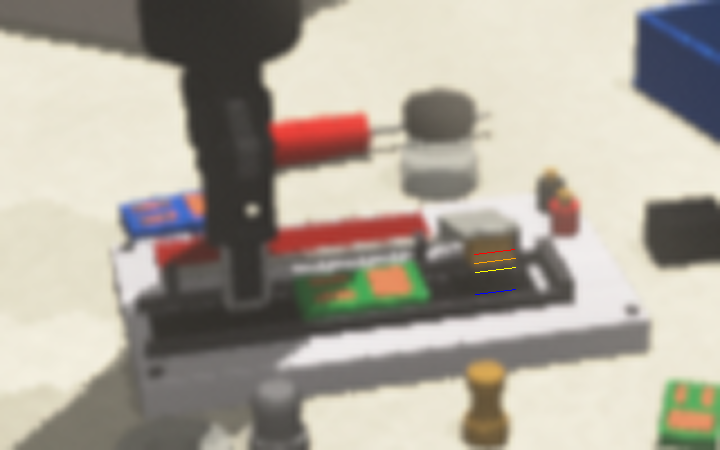

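The jaw's brass underside has risen to about (495,268), around the clip 0.25 line. The tail is nearly down and the channel finger at (245,300) stands behind the coupon. A bit lower for margin.

>>> apply_moves(increments="56 0.0015 0 0 0 0 0;56 0 0 0 0 0 0;56 0 0 0 0 0 0;56 0 0 0 0 0 0;56 0 0 0 0 0 0;56 0 0 0 0 0 0;56 0 0 0 0 0 0;56 0 0 0 0 0 0")

```text
clock: 6.9
tcp_pos: [0.5459, 0.1296, 0.0386]
orientation: [0.208, 1.56, -0.207]
contact_force: [0.7, 1.8, 7.6]
grip_width: 0.0561
```

Run:
```python
from fit import *
for i in range(3): state();a=grab('scene','s4') if i==0 else grab('side','sd4')
def red(f,sub):
    h=cv2.cvtColor(f['color'],cv2.COLOR_BGR2HSV); return h
sd=load('sd4');c=proj(sd,W(p,(.045,-.04,.04))).astype(int);k=9
b=cv2.resize(sd['color'][c[1]-22:c[1]+22,c[0]-40:c[0]+26],None,fx=k,fy=k,interpolation=cv2.INTER_CUBIC)
for a,col in((.24,(0,255,255)),(.33,(255,165,0)),(.42,(0,0,255))):
    def rt(y,z):
        z=z-30; return (y*np.cos(a)+z*np.sin(a), -y*np.sin(a)+z*np.cos(a)+30)
    pts=[tuple(int(v) for v in (proj(sd,W(p,(x/1e3,*(np.array(rt(-50,25))/1e3))))-[c[0]-40.5,c[1]-22.5])*k) for x in(35,55)]
    cv2.line(b,*pts,col,1)
cv2.imwrite('pics/sd4b.png',b)
```

```text
t 6.9 tcp jig [-72.9  -5.8] z 38.6 F jig [0.2 1.9 7.6] grip 56.1
tool axes in jig
 [[ 0.001  0.     1.   ]
 [ 0.     1.    -0.   ]
 [-1.     0.     0.001]]
t 6.95 tcp jig [-72.9  -5.8] z 38.6 F jig [0.9 1.7 6. ] grip 56.3
tool axes in jig
 [[ 0.001  0.     1.   ]
 [ 0.     1.    -0.   ]
 [-1.     0.     0.001]]
t 7.0 tcp jig [-72.8  -5.8] z 38.6 F jig [0.2 1.8 6. ] grip 55.9
tool axes in jig
 [[ 0.001  0.     1.   ]
 [ 0.     1.    -0.   ]
 [-1.     0.     0.001]]
```

View pics/sd4b.png

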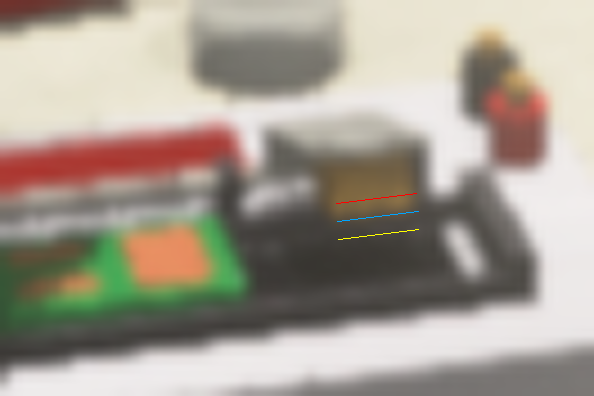

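The jaw's underside is now at clip ≈0.33-0.35 and the force agrees (~6.5 N), so it is open enough. Pushing.

>>> apply_moves(increments="56 0 0 0.005 0 0 0;56 0 0 0.005 0 0 0;56 0 0 0.005 0 0 0;56 0 0 0.005 0 0 0;56 0 0 0.005 0 0 0;56 0 0 0.005 0 0 0;56 0 0 0.005 0 0 0;56 0 0 0 0 0 0")

```text
clock: 7.85
tcp_pos: [0.5772, 0.12, 0.0377]
orientation: [0.206, 1.565, -0.208]
contact_force: [-4.7, 1.2, 7.6]
grip_width: 0.0561
```

Run:
```python
from fit import *
state()
sd=grab('side','sd5');k=5
c=proj(sd,W(p,(.0,-.02,.04))).astype(int)
cv2.imwrite('pics/sd5b.png',cv2.resize(sd['color'][c[1]-45:c[1]+45,c[0]-70:c[0]+70],None,fx=k,fy=k,interpolation=cv2.INTER_CUBIC))
```

```text
t 7.85 tcp jig [-40.1  -6.9] z 37.7 F jig [-4.8 -0.1  7.6] grip 56.1
tool axes in jig
 [[-0.004 -0.     1.   ]
 [-0.002  1.     0.   ]
 [-1.    -0.002 -0.004]]
```

View pics/sd5b.png

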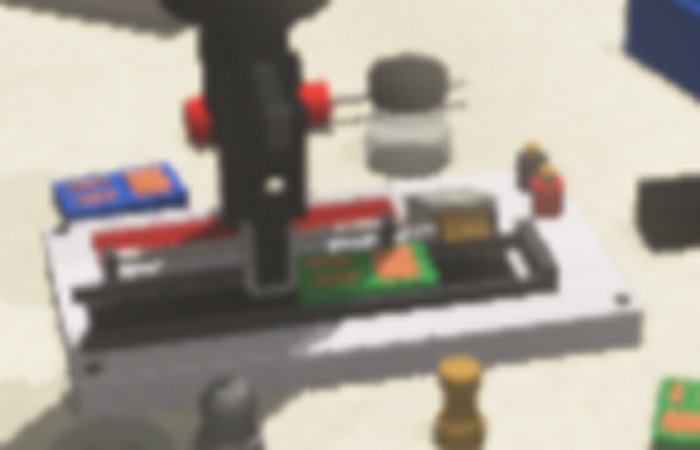

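The coupon is moving ahead of the finger (front edge at (435,270)) and the jaw is still up. Continuing.

>>> apply_moves(increments="56 0 0.001 0.005 0 0 0;56 0 0 0.005 0 0 0;56 0 0 0.005 0 0 0;56 0 0 0.005 0 0 0;56 0 0 0.005 0 0 0;56 0 0 0.005 0 0 0;56 0 0 0.005 0 0 0;56 0 0 0 0 0 0")

```text
clock: 8.7
tcp_pos: [0.6113, 0.1119, 0.0376]
orientation: [0.206, 1.565, -0.208]
contact_force: [-4.8, 1.0, 8.0]
grip_width: 0.0561
```

Run:
```python
from fit import *
state()
```

```text
t 8.7 tcp jig [-5.1 -5.8] z 37.6 F jig [-4.9 -0.3  8. ] grip 56.1
tool axes in jig
 [[-0.004 -0.     1.   ]
 [-0.002  1.     0.   ]
 [-1.    -0.002 -0.004]]
```

>>> apply_moves(increments="56 0 0 0.002 0 0 0;56 0 0 0.002 0 0 0;56 0 0 0.002 0 0 0;56 0 0 0.001 0 0 0;56 0 0 0 0 0 0;56 0 0 0 0 0 0;56 0 0 0 0 0 0;56 0 0 0 0 0 0")

```text
clock: 9.5
tcp_pos: [0.6173, 0.1103, 0.0376]
orientation: [0.205, 1.566, -0.208]
contact_force: [-4.8, 0.8, 8.0]
grip_width: 0.0561
```

>>> apply_moves(increments="56 0 0 0.001 0 0 0;56 0 0 0 0 0 0;56 0 0 0.001 0 0 0;56 0 0 0 0 0 0;56 0 0 0 0 0 0;56 0 0 0 0 0 0;56 0 0 0 0 0 0;56 0 0 0 0 0 0")

```text
clock: 10.3
tcp_pos: [0.6192, 0.1098, 0.0376]
orientation: [0.205, 1.566, -0.208]
contact_force: [-6.0, 2.0, 7.3]
grip_width: 0.056
```

Run:
```python
from fit import *
state()
sd=grab('side','sd6');k=6
c=proj(sd,W(p,(.03,-.03,.035))).astype(int)
cv2.imwrite('pics/sd6b.png',cv2.resize(sd['color'][c[1]-40:c[1]+40,c[0]-60:c[0]+60],None,fx=k,fy=k,interpolation=cv2.INTER_CUBIC))
```

```text
t 10.3 tcp jig [ 3.1 -5.7] z 37.6 F jig [-6.4  0.3  7.3] grip 56.0
tool axes in jig
 [[-0.005 -0.001  1.   ]
 [-0.003  1.     0.001]
 [-1.    -0.003 -0.005]]
```

View pics/sd6b.png

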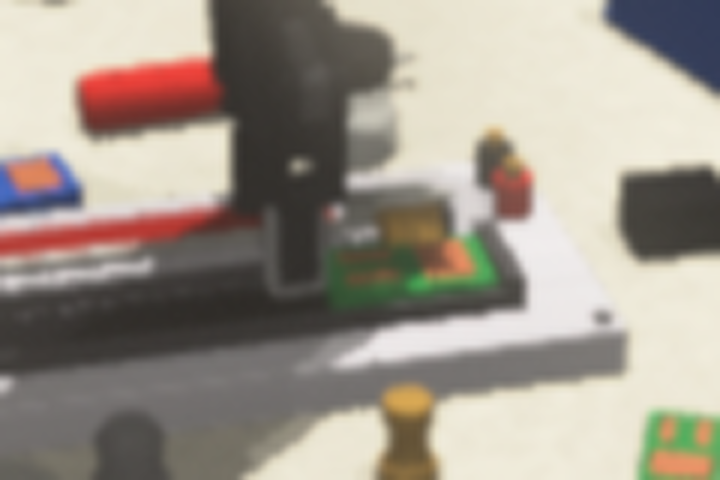

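The coupon is under the jaw and almost at the stop. Nudging on until the force rises.

>>> apply_moves(increments="56 0 0 0.001 0 0 0;56 0 0 0 0 0 0;56 0 0 0.001 0 0 0;56 0 0 0 0 0 0;56 0 0 0 0 0 0;56 0 0 0 0 0 0;56 0 0 0 0 0 0;56 0 0 0 0 0 0")

```text
clock: 11.15
tcp_pos: [0.6199, 0.1096, 0.0374]
orientation: [0.205, 1.569, -0.208]
contact_force: [-8.3, 2.3, 9.7]
grip_width: 0.0559
```

Run:
```python
from fit import *
state()
```

```text
t 11.15 tcp jig [ 3.8 -5.7] z 37.4 F jig [-8.6  0.1  9.7] grip 55.9
tool axes in jig
 [[-0.007 -0.001  1.   ]
 [-0.003  1.     0.001]
 [-1.    -0.003 -0.007]]
```

>>> apply_moves(increments="56 0 0 0.001 0 0 0;56 0 0 0 0 0 0;56 0 0 0.001 0 0 0;56 0 0 0 0 0 0;56 0 0 0 0 0 0;56 0 0 0 0 0 0;56 0 0 0 0 0 0;56 0 0 0 0 0 0")

```text
clock: 11.95
tcp_pos: [0.6201, 0.1096, 0.0374]
orientation: [0.204, 1.572, -0.208]
contact_force: [-14.4, 1.9, 14.2]
grip_width: 0.0558
```

Run:
```python
from fit import *
state()
```

```text
t 11.95 tcp jig [ 4.  -5.7] z 37.4 F jig [-14.4  -1.9  14.2] grip 55.8
tool axes in jig
 [[-0.011 -0.001  1.   ]
 [-0.004  1.     0.001]
 [-1.    -0.004 -0.011]]
```

The force rose to 14 N with no further travel at TCP x = 4.0, so the coupon is home. I'll back off the coupon while still holding the tail, then rise.

>>> apply_moves(increments="56 0 0 -0.003 0 0 0;56 0 0 -0.003 0 0 0;56 0 0 -0.003 0 0 0;56 0 0 0 0 0 0;56 0 0 0 0 0 0;56 -0.003 0 0 0 0 0;56 -0.003 0 0 0 0 0;56 -0.003 0 0 0 0 0")

```text
clock: 12.75
tcp_pos: [0.6159, 0.11, 0.0465]
orientation: [0.206, 1.564, -0.209]
contact_force: [-0.6, -0.6, 0.5]
grip_width: 0.056
```

>>> apply_moves(increments="56 -0.003 0 0 0 0 0;56 -0.005 0 0 0 0 0;56 -0.01 0 0 0 0 0;56 -0.015 0 0 0 0 0;56 -0.02 0 0 0 0 0;56 -0.02 0 0 0 0 0;56 -0.02 0 0 0 0 0;56 -0.02 0 0 0 0 0")

```text
clock: 13.55
tcp_pos: [0.6174, 0.1111, 0.1625]
orientation: [0.207, 1.56, -0.207]
contact_force: [0.9, 0.5, 0.3]
grip_width: 0.056
```

Run:
```python
from fit import *
state()
sd=grab('side','sd7');s=grab('scene','s7');k=5
c=proj(sd,W(p,(.03,-.03,.035))).astype(int)
a=cv2.resize(sd['color'][c[1]-40:c[1]+40,c[0]-40:c[0]+40],None,fx=k,fy=k,interpolation=cv2.INTER_CUBIC)
c2=proj(s,W(p,(.03,-.03,.035))).astype(int)
b=cv2.resize(s['color'][c2[1]-40:c2[1]+40,c2[0]-40:c2[0]+40],None,fx=k,fy=k,interpolation=cv2.INTER_CUBIC)
for im,f,cc in((a,sd,c),(b,s,c2)):
    q=[tuple(int(v) for v in (proj(f,W(p,(x,y,.032)))-cc+39.5+.5)*k) if 0 else (np.array((proj(f,W(p,(x,y,.032)))-cc+40.5)*k)).astype(int) for x,y in((.015,-.056),(.075,-.056),(.075,-.02),(.015,-.02))]
    cv2.polylines(im,[np.array(q)],True,(255,255,0),1)
cv2.imwrite('pics/f7.png',np.hstack([a,b]))
```

```text
t 13.55 tcp jig [ 1.  -4.9] z 162.5 F jig [0.7 0.7 0.3] grip 56.0
tool axes in jig
 [[ 0.001  0.     1.   ]
 [ 0.     1.    -0.   ]
 [-1.     0.     0.001]]
```

View pics/f7.png

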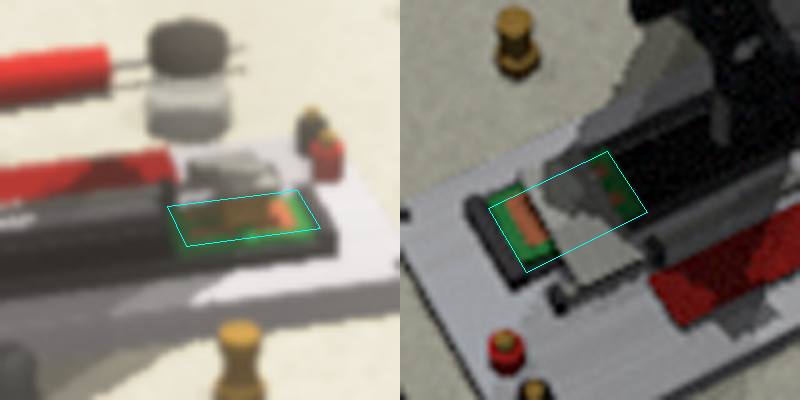

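The coupon fills the home outline in both views, up against the dark end stop. The jaw rests on it and the gripper is clear at z = 0.16 m. Handing in.

```bash
python3 -c "
from bench import r
print(r.hand_in())"
```

```text
the job is handed in; nothing more can be done
None
```

The green coupon is fully home against the end stop with the clip shut on it. I handed the job in at about 13.6 s on the robot's clock, against the 38 s limit.

**What I did:**
- One fingertip held the red tail down at clip ≈0.33. I judged that from the side image and from about 6.5 N of pressing force.
- While that finger held, the other pushed the coupon about 65 mm under the jaw. The push force rose to about 14 N with no further travel at jig x = 4.0 mm, which is where the stop should be.
- I backed off the coupon with the tail still held, let the clip close, and rose clear.

**Last checks:**
- In the side and scene views the coupon matches the home outline and the jaw rests on it.
- The gripper was clear at z ≈ 0.16 m with about 0 N on it.
- The loose things close to the jig in those crops looked unmoved. I did not check the rest after the push.

**What disagreed:** the first fit of the jig was about 1.7 mm off across the channel, within the stated calibration error, and I corrected it from a second wrist view. The final outlines still sit 1–2 mm off for the same reason. So the proof that the coupon is fully home is the rise in force at the stop more than the pictures.

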